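Refill the cedar tin with the scoop

ROBOT

A 6-joint arm with a two-finger parallel gripper is mounted at the origin on the work surface. World frame = base frame: x ahead of the robot, y to its left, z up, the work surface at z = 0. Lengths are in m, angles in rad, forces in N, time in s.
With the tool pointing down it reaches from about 0.35 to 0.775 m from the base axis. Payload 7.3 kg.
Tool frame: the origin (TCP) lies on the front face of the gripper's body, between the roots of the fingers; the fingertips stand ahead of it and the grasp point (between the pads) lies 47 mm ahead of it (finger_overhang is the z of the fingertips in the tool frame, in m); z points along the fingers, y is the line along which they close (so a half turn about z gives the same grasp; the last joint's range is limited). The gripper opens to 92 mm and grips with 3 to 60 N. Pads are 19 mm wide; open, the fingers measure 130 mm over their backs; the gripper's body (75 mm by 190 mm) begins 47 mm behind the grasp point.
Start: joints at [-1.483, 0.342, 1.524, -0, 1.275, -0.146], TCP at [0.122, -0.511, 0.292] pointing down, gripper open.
Joint ranges: [-2.53, 2.53], [-0.77, 2.02], [0.04, 2.7], [-1, 4.14], [0.28, 2.66], [-3.11, 3.11]. Speed limits (rad/s): [2.57, 2.57, 3.14, 3.14, 3.14, 3.14].

INTERFACE

Orientations are given as [roll, pitch, yaw] about the fixed x, y, z axes, in that order (R = Rz(yaw) Ry(pitch) Rx(roll)).
In Python, from cell import * gives the robot as it stands. The module is installed in compiled form; this text tells all that it offers.
- The arm moves only by the tool arm_command, never from a script. Its argument "series" is a list of rows, each an object of numbers: "x", "y", "z": the shift along the tool's x, y, z in mm; "rx", "ry", "rz": the turn, a rotation vector about the tool's x, y, z in degrees. A call has 1 to 20 rows; each row is the pose to reach, as a shift and turn from the pose commanded when the call began, along the tool's axes at that moment; what a row does not reach only later rows make up. A row lasts 1/10 s, in which the tool goes at most 50 mm and 8.59 degrees, less where a joint would pass 70% of its speed; a pose out of reach is approached as far as the arm can. A call with a gripper value outside its range is refused whole. "hand" is the finger opening in mm, from 0 to 91.8, set as the call begins (left out, the last holds). The fingers move at their own pace and stop on an object; "squeeze" is the grip in N (left out, the last holds). Time passes only in rows, so rows that repeat a pose let the fingers close. It gives the time, the measured TCP pose, the force, the opening and the grip force at its end, in the units of the state.
- observe(): the state, without advancing time (a new reading comes with each control period).
- read_camera(name): name is "side" or "top"; returns a dict with "pixels" (384x512x3 uint8, blue, green, red), "K" (3x3 intrinsics, pixels), "rvec" (rotation vector, rad) and "tvec" (3), from world to camera coordinates, as OpenCV has them. Camera axes: x right, y down, z forward; pixel columns grow to the right and rows downward; lengths in m; the calibration is good to about 2 mm. A picture is of the moment at which its call begins. There is no depth.
- hand_in(): hands the job in; it is judged then, once.
Trained networks look in a picture, given as the dict that the camera call returned (one of the last four; its "shot" number tells which), for a name from the list of things; names that differ only in an ending like _2 or _b are one class to them, and where a whole thing is asked for, a point or a joint stands for the part that bears it (a point fixed in the world has none). Each returns a list of dicts, best first, with "confidence" (0 to 1); they miss things now and then, are a little off and sometimes report something else, mostly with a low value. They report only what shows in the picture. A call takes as long as a camera call. They do not tell look-alikes from the thing itself.
- boxes_of(picture, query): "point" ([x, y, z] in m, in world coordinates, good to about 4 mm: the middle of the surface that is visible of it).
- trace(picture, query): "pixels" (384x512 bool, what is visible of it).
- mark_of(picture, query): "point" ([x, y, z] in m, in world coordinates, good to about 4 mm: a listed point, or the origin of a listed thing).
The state is a dict: "time": time; "qpos": joint angles; "qvel": joint speeds; "joint_efforts": joint torques, N m; "tool_pos": TCP position; "tool_rot": TCP orientation; "contact_force": force on the tool from outside, world axes, zero at the start; "torque": the same for the moment, N m; "opening": finger opening in m; "grip_force": force on a finger pad.
Only numpy, scipy, OpenCV 4.12 (cv2) and the standard library are available. Lean on these libraries where they do the work, as an engineer would, in place of code of your own. Each camera call takes 0.05 s, during which the arm holds its last target. There are 200 camera calls.

TASK

Take the scoop by its handle, scoop cedar balls out of the white dish and tip them into the open tin, until the tin holds at least three, with no ball left anywhere but in the dish or the tin. Then put the scoop back flat on the charcoal tray. Only the scoop may move the balls, not your fingers; keep the tin upright and where it stands, and leave the speaker, jar and earbud case alone.

Things in the scene. Friction and masses are not known exactly. Their poses are not given: they have to be found in the camera images.
- scoop: open-fronted steel scoop. Origin: centre of the bucket's flat underside, on which it rests; x to the open lip, z up. Bucket 84 long (x) x 80 wide; floor 2, walls 3 thick; polished, sides 36 high but only on the rear 52 mm, back 46 high. A black handle bar, 18 wide (y) x 14 thick x 90 long, starts at the back wall (x -42, z 38) and rises backwards at 30 degrees to x -120, z 83
- scoop_grip (a point): middle of the scoop's handle: at x -83, y 0, z +62 mm from the scoop's origin; axes as the scoop's
- tray: charcoal ceramic tray, fixed, 200 (x) x 120 (y), floor 5 mm above the table with a rim 6 wide that stands 4 higher. Origin: centre of the underside. The scoop lies on it, pointing roughly along the tray's x
- dish: long white ceramic dish, fixed, outside 240 (x) x 102 (y) x 34 high, walls and floor 5 thick (inside 230 x 92), the two far (+x) inner corners cut off by 16 mm at 45 degrees. Origin: centre of the underside. The balls start in the +x (far) part; the 100 mm at the -x (near) end are free
- tin: open round stainless tin, outside diameter 140, 90 high, walls 3, floor 4 thick, 400 g, loose on the table. Origin: centre of the underside, z up
- ball1_center (a point): centre of a reddish cedar ball, 30 mm in diameter, 11 g
- ball2_center (a point): centre of a reddish cedar ball, 30 mm in diameter, 11 g
- ball3_center (a point): centre of a reddish cedar ball, 30 mm in diameter, 11 g
- ball4_center (a point): centre of a reddish cedar ball, 30 mm in diameter, 11 g
- ball5_center (a point): centre of a reddish cedar ball, 30 mm in diameter, 11 g
- speaker: white plastic speaker cube, 80 mm; a bystander. Origin: centre of the underside
- jar: closed glass jar, diameter 84, 120 high; a bystander. Origin: centre of the underside
- earbuds: teal silicone earbud case, 50 x 65 x 26 high; a bystander. Origin: centre of the underside
Mind the look-alikes: they are no part of the job. What is shaped like the scoop but turquoise is not meant. Leave any purple look-alike of the part that bears ball1_center alone.

How it is judged:
By the outcome, as a careful person would: the job done as asked, in the order asked, and still so for the second after the job is handed in, with the robot touching nothing.
It also fails if it takes over 64 s, if anything falls off the work surface, if the arm or the gripper's body presses on something with over 40 N, if the wrist force passes 120 N, or if a joint passes its speed limit or range.

## Working session

There is one attempt and no reset: what is moved stays moved. The work goes in short steps, Python scripts to look and compute and a tool call to move; the robot and the scene stay as the last step left them, time stands still between calls to the robot, and variables do not carry over. Pictures are saved under pics/ and viewed, at most 10 in all, crops included, and the job is handed in when it is done.

Besides the shell and the picture viewer there is one more tool, called after "Call:" as name(argument=value, ...), one argument or row to a line, values as JSON. arm_command: Moves the arm, as the interface text tells. Its arguments: {"type":"object","properties":{"series":{"type":"array"},"hand":{"type":"number"},"squeeze":{"type":"number"}},"required":["series"]}

```bash
mkdir -p pics; python3 - <<'E'
from cell import *
import cv2, numpy as np
s=observe(); print({k:np.round(v,3).tolist() for k,v in s.items()})
try: print(finger_overhang)
except Exception as e: print(e)
ims=[]
for c in("side","top"):
    p=read_camera(c); ims.append(p["pixels"]); R=cv2.Rodrigues(np.array(p["rvec"]))[0]; print(c,(-R.T@np.array(p["tvec"]).ravel()).round(3),p["K"][0][0] if 1 else 0)
    for q in["scoop","scoop_grip","tray","dish","tin","ball1_center","speaker","jar","earbuds"]:
        for d in mark_of(p,q)[:7]:
            X=np.array(d["point"]); u=p["K"]@(R@X+np.array(p["tvec"]).ravel()); u=u/u[2]
            print(c,q,X.round(3),round(d["confidence"],2),u[:2].round())
    cv2.imwrite(f"pics/{c}0.png",cv2.resize(p["pixels"],(800,600)))
E
```

```text
{'time': 0.0, 'qpos': [-1.483, 0.343, 1.525, 0.0, 1.275, -0.146], 'qvel': [0.001, 0.001, 0.001, 0.0, 0.0, 0.0], 'joint_efforts': [-0.002, -43.124, -24.422, 0.072, 0.056, -0.0], 'tool_pos': [0.122, -0.51, 0.292], 'tool_rot': [-3.14, -0.0, 0.234], 'contact_force': [0.038, -0.013, -0.513], 'torque': [-0.002, -0.003, 0.01], 'grip_force': 0.0, 'opening': 0.092}
0.0655
side [ 0.372 -0.5    0.656] 357.59920713109636
side scoop [0.533 0.303 0.008] 0.92 [186. 179.]
side scoop [0.476 0.497 0.001] 0.88 [152. 151.]
side scoop_grip [0.452 0.286 0.069] 0.93 [156. 173.]
side scoop_grip [0.561 0.49  0.061] 0.65 [176. 130.]
side tray [ 0.512  0.294 -0.004] 0.65 [181. 186.]
side dish [0.592 0.033 0.002] 0.67 [242. 240.]
side dish [0.532 0.302 0.009] 0.42 [186. 180.]
side tin [ 0.542 -0.253 -0.001] 0.59 [278. 358.]
side ball1_center [0.6   0.032 0.023] 0.48 [245. 233.]
side ball1_center [0.641 0.016 0.021] 0.32 [264. 233.]
side speaker [ 0.778 -0.211 -0.004] 0.7 [368. 294.]
side jar [0.783 0.184 0.002] 0.6 [283. 183.]
side earbuds [ 0.797  0.019 -0.001] 0.6 [318. 220.]
top [0.575 0.085 1.175] 429.93127368261946
top scoop [0.476 0.5   0.   ] 0.94 [ 99. 243.]
top scoop [0.529 0.298 0.01 ] 0.69 [173. 225.]
top scoop_grip [0.557 0.494 0.059] 0.96 [ 95. 213.]
top scoop_grip [0.456 0.291 0.067] 0.65 [171. 254.]
top tray [0.517 0.294 0.001] 0.91 [175. 229.]
top dish [0.594 0.031 0.005] 0.84 [273. 203.]
top tin [ 0.542 -0.251 -0.002] 0.9 [376. 224.]
top tin [0.628 0.061 0.018] 0.66 [262. 190.]
top ball1_center [0.6   0.161 0.018] 0.65 [224. 199.]
top ball1_center [0.605 0.033 0.024] 0.64 [272. 198.]
top speaker [ 0.774 -0.21   0.003] 0.71 [362. 139.]
top speaker [0.525 0.302 0.005] 0.4 [172. 226.]
top jar [0.787 0.184 0.001] 0.78 [218. 131.]
```

View pics/side0.png

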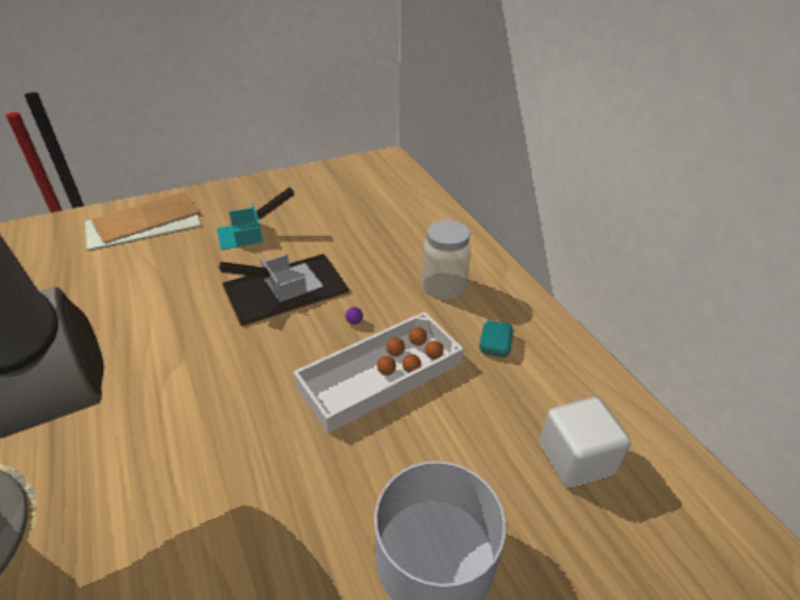

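View pics/top0.png

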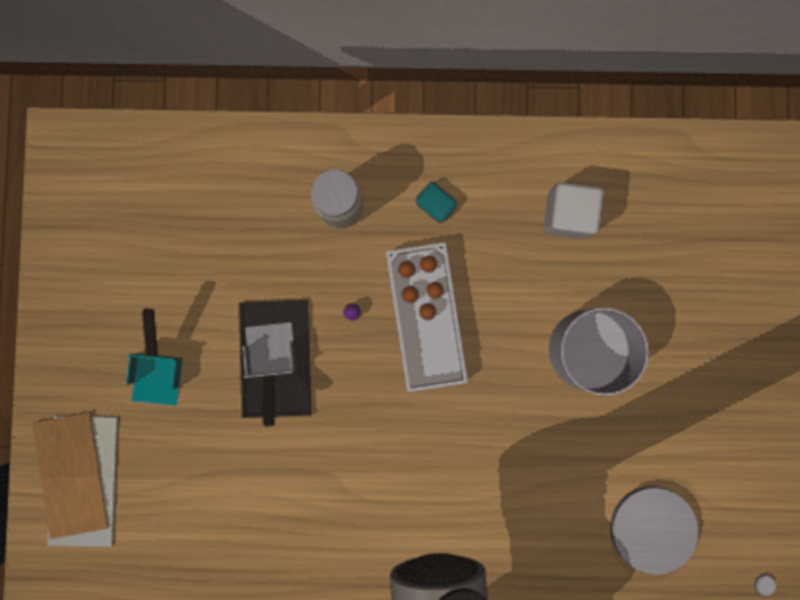

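The steel scoop lies on the charcoal tray at about (268,350) in the top view (800x600). The look-alikes are the turquoise scoop at (155,375) and the purple ball at (352,312). I want the steel scoop and the five reddish balls in the dish around (420,285). Next I'll fit the poses and check them in a crop.

```bash
cat > h.py <<'E'
from cell import *
import cv2, numpy as np
from scipy.optimize import minimize
def proj(p,X): return cv2.projectPoints(np.asarray(X,float).reshape(-1,1,3),np.array(p["rvec"],float),np.array(p["tvec"],float),np.array(p["K"],float),None)[0].reshape(-1,2)
def box(x0,x1,y0,y1,z0,z1): return np.array([[x,y,z] for x in(x0,x1) for y in(y0,y1) for z in(z0,z1)])/1000
t=np.linspace(0,2*np.pi,40)
hd=lambda x,z:[[x+s*7*.5,y,z+s*7*.866] for s in(-1,1) for y in(-9,9)]
PARTS={"dish":[box(-120,120,-51,51,0,34)],"tray":[box(-100,100,-60,60,0,9)],
"tin":[np.array([[.07*np.cos(a),.07*np.sin(a),z] for a in t for z in(0,.09)])],
"scoop":[box(-42,42,-40,40,0,2),box(-42,10,-40,-37,0,36),box(-42,10,37,40,0,36),box(-42,-39,-40,40,0,46),np.array(hd(-42,38)+hd(-120,83))/1000]}
def place(X,v,z): c,s=np.cos(v[2]),np.sin(v[2]); return np.c_[X[:,0]*c-X[:,1]*s+v[0],X[:,0]*s+X[:,1]*c+v[1],X[:,2]+z]
def render(p,n,v,z,S=4):
    m=np.zeros((384*S,512*S),np.uint8)
    for X in PARTS[n]: cv2.fillConvexPoly(m,cv2.convexHull(((proj(p,place(X,v,z))+.5)*S-.5).round().astype(np.int32)),1)
    return m>0
def fit(ps,n,v0,z=0.):
    ms=[]
    for p in ps:
        c=[]
        for d in trace(p,n):
            m=d["pixels"].astype(np.uint8)
            m=cv2.resize(m,None,fx=4,fy=4,interpolation=cv2.INTER_NEAREST)>0
            r=render(p,n,v0,z); c.append(((m&r).sum()/(m|r).sum(),m))
        if c: ms.append((p,max(c,key=lambda a:a[0])[1]))
    def f(w):
        v=[w[0]/100,w[1]/100,w[2]/10]; e=0
        for p,m in ms:
            r=render(p,n,v,z); e-=(m&r).sum()/(m|r).sum()/len(ms)
        return e
    w0=np.array([v0[0]*100,v0[1]*100,v0[2]*10])
    o=minimize(f,w0,method="Nelder-Mead",options=dict(initial_simplex=np.vstack([w0,w0+np.eye(3)*.7]),xatol=.01,fatol=1e-4))
    return np.array([o.x[0]/100,o.x[1]/100,o.x[2]/10]),-o.fun
def ray(p,uv,z):
    R=cv2.Rodrigues(np.array(p["rvec"],float))[0];C=-R.T@np.array(p["tvec"],float).ravel()
    d=R.T@np.linalg.inv(np.array(p["K"],float))@[uv[0],uv[1],1]; return C+d*(z-C[2])/d[2]
def balls(p,z=.02):
    h=cv2.cvtColor(p["pixels"],cv2.COLOR_BGR2HSV)
    m=((h[...,0]<11)&(h[...,1]>150)&(h[...,2]>45)).astype(np.uint8)
    n,_,st,c=cv2.connectedComponentsWithStats(m)
    return [(c[i].round(1),st[i][4],ray(p,c[i],z).round(3)) for i in range(1,n) if st[i][4]>15]
E
python3 - <<'E'
from h import *
s=read_camera("side");p=read_camera("top")
for n,v,z in(("dish",[.593,.032,.12],0),("tray",[.515,.294,0],0),("tin",[.542,-.252,0],0),("scoop",[.53,.3,.05],.005)):
    for ps in([p,s],[p],[s]): 
        v1,q=fit(ps,n,v,z); print(n,v1.round(4),round(q,3))
    if n=="dish":
        for P in(s,p):
            for b in balls(P): 
                d=b[2]-np.r_[v1[:2],0];c,si=np.cos(v1[2]),np.sin(v1[2]);print(P["shot"],*b,"in dish",np.round([d[0]*c+d[1]*si,-d[0]*si+d[1]*c],3))
cv2.imwrite("pics/crop.png",cv2.resize(p["pixels"][140:290,130:330],(800,600),interpolation=cv2.INTER_CUBIC))
E
```

```text
dish [0.5925 0.0336 0.1741] 0.84
dish [0.5934 0.0333 0.1724] 0.853
dish [0.5931 0.0348 0.1753] 0.833
3 [ 21.1 102.9] 455 [0.092 0.981 0.02 ] in dish [-0.328  1.019]
4 [273.2 197.8] 25 [0.607 0.03  0.02 ] in dish [ 0.013 -0.007]
tray [0.5159 0.2936 0.0607] 0.636
tray [0.5159 0.2929 0.0551] 0.633
tray [0.5164 0.2952 0.0511] 0.644
tin [ 0.5421 -0.2501  0.0191] 0.972
tin [ 0.5433 -0.2514  0.0228] 0.965
tin [ 0.5415 -0.2501  0.0258] 0.987
scoop [0.5335 0.3022 0.1386] 0.936
scoop [0.5324 0.3018 0.1409] 0.951
scoop [0.5336 0.3023 0.1244] 0.927
```

View pics/crop.png

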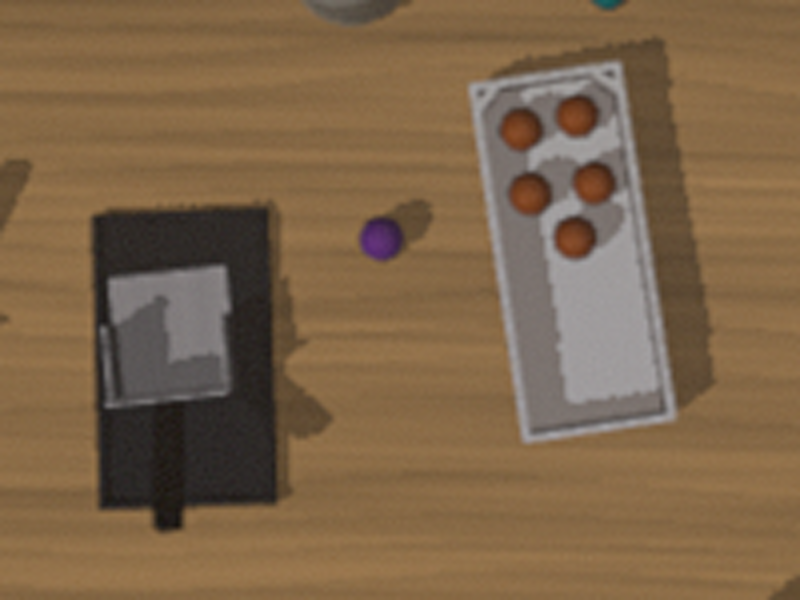

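The crop confirms that the grey steel scoop at (165,340) lies on the charcoal tray, with its handle down to (168,520). The five reddish balls are in the far half of the dish, at (521,128), (577,115), (530,193), (594,184) and (575,237). The purple ball at (382,238) is outside the dish. I'll refine the dish from its rim corners.

```bash
python3 - <<'E'
from h import *
p=read_camera("top")
cv=lambda u,v:((u+.5)/4-.5+130,(v+.5)/4-.5+140)
def rect(c,z):
    P=np.array([ray(p,cv(*a),z)[:2] for a in c]); m=P.mean(0)
    ax=(P[0]+P[1]-P[2]-P[3])/2; print(P.round(4).tolist(),"c",m.round(4),"yaw",np.arctan2(ax[1],ax[0]).round(4),"len",np.linalg.norm(ax).round(4),"w",np.linalg.norm(P[0]+P[3]-P[1]-P[2])/2); return m,np.arctan2(ax[1],ax[0])
m,y=rect([(470,84),(621,62),(676,414),(525,441)],.034)
rect([(93,214),(270,206),(276,502),(100,508)],.009)
rect([(108,276),(226,265),(232,391),(105,407)],.02)
for b in [(521,128),(577,115),(530,193),(594,184),(575,237)]:
    X=ray(p,cv(*b),.02)[:2]; d=X-m; print(X.round(3),np.round([d[0]*np.cos(y)+d[1]*np.sin(y),-d[0]*np.sin(y)+d[1]*np.cos(y)],3))
x=np.array([.533,.302,.139])
for v in ([.5335,.3022,.1386],[.533,.302,.12],):
    a=render(p,"scoop",v,.005); 
# grip point
c,s=np.cos(.139),np.sin(.139); print("grip",.5335-.083*c,.3022-.083*s,.067)
for d in mark_of(p,"scoop_grip"): print(d["point"])
E
```

```text
[[0.7039, 0.1019], [0.7206, 0.0016], [0.488, -0.0383], [0.4683, 0.0609]] c [0.5952 0.0315] yaw 0.1709 len 0.2376 w 0.10141477507882816
[[0.6132, 0.3566], [0.6209, 0.2364], [0.4217, 0.2272], [0.4153, 0.3456]] c [0.5178 0.2915] yaw 0.051 len 0.1988 w 0.1195334587394041
[[0.5713, 0.3426], [0.5803, 0.2635], [0.4962, 0.2572], [0.4838, 0.3419]] c [0.5329 0.3013] yaw 0.0412 len 0.0859 w 0.08261206174783733
[0.676 0.067] [0.086 0.021]
[0.686 0.03 ] [ 0.089 -0.017]
[0.633 0.06 ] [0.042 0.022]
[0.64  0.017] [ 0.041 -0.021]
[0.604 0.03 ] [ 0.008 -0.003]
grip 0.4513005313317264 0.29070011518955485 0.067
[0.5616, 0.492, 0.0612]
[0.4562, 0.2928, 0.0668]
```

```bash
cat >> h.py <<'E'
from scipy.spatial.transform import Rotation as Ro
def cur():
    s=observe(); return np.array(s["tool_pos"]),Ro.from_euler("xyz",s["tool_rot"]),s
def rel(ws,base=None):
    p0,R0=base or cur()[:2]; p0=np.array(p0)
    pp,pr=p0,R0
    for n,p,R in ws:
        d=R0.inv().apply(np.array(p)-p0)*1000; r=np.degrees((R0.inv()*R).as_rotvec())
        st=max(np.linalg.norm(np.array(p)-pp)/.05,np.degrees((pr.inv()*R).magnitude())/8.59)
        print(n,dict(zip(("x","y","z","rx","ry","rz"),(d.round(1).tolist()+r.round(2).tolist()))),"rows>=%.1f"%st); pp,pr=np.array(p),R
# tool rotation for scoop yaw, tool forward tilt (deg)
def RT(yaw,tilt): return Ro.from_euler("z",yaw)*Ro.from_euler("y",-np.radians(tilt))*Ro.from_euler("x",np.pi)
E
python3 - <<'E'
from h import *
R=RT(.135,15); g=np.array([.452,.291,.067]); print(R.as_matrix()[:,2].round(3))
T=lambda g:g-.047*R.as_matrix()[:,2]
rel([("W1",[.43,-.15,.3],RT(.2,0)),("W2",[.44,.1,.3],RT(.135,15)),("W3",T(g)-.09*R.as_matrix()[:,2],R),("W4",T(g),R)])
E
```

```text
[ 0.256  0.035 -0.966]
W1 {'x': 383.5, 'y': -279.5, 'z': -7.8, 'rx': 0.0, 'ry': -0.0, 'rz': 1.93} rows>=9.5
W2 {'x': 451.2, 'y': -520.4, 'z': -7.8, 'rx': -0.74, 'ry': 14.99, 'rz': 5.63} rows>=5.0
W3 {'x': 471.8, 'y': -706.9, 'z': 92.9, 'rx': -0.74, 'ry': 14.99, 'rz': 5.63} rows>=4.3
W4 {'x': 495.0, 'y': -704.6, 'z': 179.8, 'rx': -0.74, 'ry': 14.99, 'rz': 5.63} rows>=1.8
```

Call:
arm_command(
  series=[
    {"x": 384,"y": -280,"z": -8,"rz": 2},
    {"x": 384,"y": -280,"z": -8,"rz": 2},
    {"x": 384,"y": -280,"z": -8,"rz": 2},
    {"x": 384,"y": -280,"z": -8,"rz": 2},
    {"x": 384,"y": -280,"z": -8,"rz": 2},
    {"x": 384,"y": -280,"z": -8,"rz": 2},
    {"x": 384,"y": -280,"z": -8,"rz": 2},
    {"x": 384,"y": -280,"z": -8,"rz": 2},
    {"x": 384,"y": -280,"z": -8,"rz": 2},
    {"x": 384,"y": -280,"z": -8,"rz": 2},
    {"x": 451,"y": -520,"z": -8,"rx": -0.7,"ry": 15,"rz": 5.6},
    {"x": 451,"y": -520,"z": -8,"rx": -0.7,"ry": 15,"rz": 5.6},
    {"x": 451,"y": -520,"z": -8,"rx": -0.7,"ry": 15,"rz": 5.6},
    {"x": 451,"y": -520,"z": -8,"rx": -0.7,"ry": 15,"rz": 5.6},
    {"x": 451,"y": -520,"z": -8,"rx": -0.7,"ry": 15,"rz": 5.6},
    {"x": 472,"y": -707,"z": 93,"rx": -0.7,"ry": 15,"rz": 5.6},
    {"x": 472,"y": -707,"z": 93,"rx": -0.7,"ry": 15,"rz": 5.6},
    {"x": 472,"y": -707,"z": 93,"rx": -0.7,"ry": 15,"rz": 5.6},
    {"x": 472,"y": -707,"z": 93,"rx": -0.7,"ry": 15,"rz": 5.6},
    {"x": 472,"y": -707,"z": 93,"rx": -0.7,"ry": 15,"rz": 5.6},
  ],
  hand=60,
  squeeze=60,
)

```text
invalid input
```

```bash
python3 - <<'E'
from h import *
p,_,s=cur(); print(p.round(4),np.round(s["tool_rot"],3),s["time"],np.round(s["qpos"],3),s["opening"])
R=RT(.135,15); g=np.array([.452,.291,.067]);z=R.as_matrix()[:,2]
rel([("W4",g-.047*z,R)])
P=read_camera("side")
for d in mark_of(P,"scoop_grip"): print(d)
E
```

```text
[ 0.1216 -0.5107  0.2922] [ 3.142 -0.     0.234] 2.0 [-1.483  0.342  1.524  0.     1.275 -0.146] 0.09175812633265147
W4 {'x': 495.0, 'y': -704.6, 'z': 179.8, 'rx': -0.74, 'ry': 14.99, 'rz': 5.63} rows>=17.6
{'point': [0.4524, 0.2867, 0.0659], 'confidence': 0.82}
{'point': [0.5593, 0.4931, 0.0596], 'confidence': 0.64}
```

Call:
arm_command(
  series=[
    {"x": 384,"y": -280,"z": -8,"rx": 0,"ry": 0,"rz": 2},
    {"x": 384,"y": -280,"z": -8,"rx": 0,"ry": 0,"rz": 2},
    {"x": 384,"y": -280,"z": -8,"rx": 0,"ry": 0,"rz": 2},
    {"x": 384,"y": -280,"z": -8,"rx": 0,"ry": 0,"rz": 2},
    {"x": 384,"y": -280,"z": -8,"rx": 0,"ry": 0,"rz": 2},
    {"x": 384,"y": -280,"z": -8,"rx": 0,"ry": 0,"rz": 2},
    {"x": 384,"y": -280,"z": -8,"rx": 0,"ry": 0,"rz": 2},
    {"x": 384,"y": -280,"z": -8,"rx": 0,"ry": 0,"rz": 2},
    {"x": 384,"y": -280,"z": -8,"rx": 0,"ry": 0,"rz": 2},
    {"x": 384,"y": -280,"z": -8,"rx": 0,"ry": 0,"rz": 2},
    {"x": 451,"y": -520,"z": -8,"rx": -0.7,"ry": 15,"rz": 5.6},
    {"x": 451,"y": -520,"z": -8,"rx": -0.7,"ry": 15,"rz": 5.6},
    {"x": 451,"y": -520,"z": -8,"rx": -0.7,"ry": 15,"rz": 5.6},
    {"x": 451,"y": -520,"z": -8,"rx": -0.7,"ry": 15,"rz": 5.6},
    {"x": 451,"y": -520,"z": -8,"rx": -0.7,"ry": 15,"rz": 5.6},
    {"x": 472,"y": -707,"z": 93,"rx": -0.7,"ry": 15,"rz": 5.6},
    {"x": 472,"y": -707,"z": 93,"rx": -0.7,"ry": 15,"rz": 5.6},
    {"x": 472,"y": -707,"z": 93,"rx": -0.7,"ry": 15,"rz": 5.6},
    {"x": 472,"y": -707,"z": 93,"rx": -0.7,"ry": 15,"rz": 5.6},
    {"x": 472,"y": -707,"z": 93,"rx": -0.7,"ry": 15,"rz": 5.6},
  ],
  hand=60,
  squeeze=60,
)

```text
time: 4.1
tool_pos: [0.4152, 0.2894, 0.1968]
tool_rot: [3.142, -0.259, 0.139]
contact_force: [0.4, -0.4, -0.0]
opening: 0.0599
grip_force: 0.0
```

```bash
python3 - <<'E'
from h import *
p,_,s=cur(); print(p.round(4),np.round(s["tool_rot"],3),s["time"],np.round(s["qpos"],3),s["opening"])
R=RT(.135,15); g=np.array([.452,.291,.067]);z=R.as_matrix()[:,2]
rel([("W4",g-.047*z,R)])
E
```

```text
[0.4152 0.2894 0.1968] [ 3.142 -0.259  0.139] 4.1 [ 0.503  0.329  1.872 -0.141  0.704  2.031] 0.05991640372337557
W4 {'x': 2.1, 'y': 3.5, 'z': 87.8, 'rx': -0.06, 'ry': 0.17, 'rz': 0.24} rows>=1.8
```

Call:
arm_command(
  series=[
    {"x": 2,"y": 3.5,"z": 45,"rx": 0,"ry": 0,"rz": 0},
    {"x": 2,"y": 3.5,"z": 75,"rx": 0,"ry": 0,"rz": 0},
    {"x": 2,"y": 3.5,"z": 88,"rx": 0,"ry": 0,"rz": 0},
    {"x": 2,"y": 3.5,"z": 88,"rx": 0,"ry": 0,"rz": 0},
  ],
)

```text
time: 4.5
tool_pos: [0.4416, 0.2859, 0.1132]
tool_rot: [3.141, -0.259, 0.135]
contact_force: [-0.3, 0.3, 1.1]
opening: 0.0599
grip_force: 0.0
```

Call:
arm_command(
  series=[
    {"x": 0,"y": 0,"z": 0,"rx": 0,"ry": 0,"rz": 0},
    {"x": 0,"y": 0,"z": 0,"rx": 0,"ry": 0,"rz": 0},
    {"x": 0,"y": 0,"z": 0,"rx": 0,"ry": 0,"rz": 0},
    {"x": 0,"y": 0,"z": 0,"rx": 0,"ry": 0,"rz": 0},
    {"x": 0,"y": 0,"z": 0,"rx": 0,"ry": 0,"rz": 0},
    {"x": 0,"y": 0,"z": 0,"rx": 0,"ry": 0,"rz": 0},
    {"x": 0,"y": 0,"z": 0,"rx": 0,"ry": 0,"rz": 0},
  ],
  hand=0,
  squeeze=60,
)

```text
time: 5.2
tool_pos: [0.4421, 0.2864, 0.115]
tool_rot: [-3.141, -0.263, 0.135]
contact_force: [-1.2, -0.5, 3.3]
opening: 0.0178
grip_force: 59.7
```

```bash
python3 - <<'E'
from h import *
p,R,s=cur(); print(p.round(4),np.round(s["tool_rot"],3),s["time"],s["opening"],s["grip_force"])
v,q=fit([read_camera("top"),read_camera("side")],"scoop",[.533,.302,.135],.005); print(v,q)
S=Ro.from_euler("z",v[2]); o=np.r_[v[:2],.005]
print("origin in tool",R.inv().apply(o-p).round(4),"axis x",(R.inv()*S).as_rotvec().round(3))
E
```

```text
[0.4421 0.2864 0.115 ] [-3.141 -0.263  0.135] 5.2 0.017788771279655367 59.73584711551666
[0.53339559 0.30039244 0.15500408] 0.7201971341617134
origin in tool [ 0.0606 -0.0015  0.1302] axis x [-3.113  0.03  -0.411]
```

```bash
cat >> h.py <<'E'
RREL=Ro.from_euler("xyz",[-3.141,-0.263,0.135]).inv()*Ro.from_euler("z",.135); TREL=np.array([.0606,0,.1302])
def SR(yaw,pitch): return Ro.from_euler("z",yaw)*Ro.from_euler("y",-np.radians(pitch))   # pitch>0: lip up
def tool(o,yaw,pitch): R=SR(yaw,pitch)*RREL.inv(); return np.array(o)-R.apply(TREL),R
def scoop_now(): p,R,s=cur(); return p+R.apply(TREL),R*RREL
D=np.array([.594,.032]);DY=.172
def dish(x,z,y=0.): c,s=np.cos(DY),np.sin(DY); return [D[0]+x*c-y*s,D[1]+x*s+y*c,z]
E
python3 - <<'E'
from h import *
rel([("lift",*tool([.533,.3005,.11],.135,0)),("above",*tool(dish(-.068,.11),DY,0))])
E
```

```text
lift {'x': 26.9, 'y': -1.8, 'z': -101.5, 'rx': -0.01, 'ry': 0.04, 'rz': 0.02} rows>=2.1
above {'x': -15.3, 'y': 278.4, 'z': -113.0, 'rx': 0.54, 'ry': 0.03, 'rz': -2.03} rows>=5.7
```

Call:
arm_command(
  series=[
    {"x": 5,"y": 0,"z": -20,"rx": 0,"ry": 0,"rz": 0},
    {"x": 13,"y": 0,"z": -50,"rx": 0,"ry": 0,"rz": 0},
    {"x": 20,"y": 0,"z": -75,"rx": 0,"ry": 0,"rz": 0},
    {"x": 27,"y": 0,"z": -101,"rx": 0,"ry": 0,"rz": 0},
    {"x": 20,"y": 40,"z": -105,"rx": 0.1,"ry": 0,"rz": -0.3},
    {"x": 13,"y": 80,"z": -107,"rx": 0.2,"ry": 0,"rz": -0.6},
    {"x": 6,"y": 120,"z": -109,"rx": 0.3,"ry": 0,"rz": -1},
    {"x": 0,"y": 160,"z": -110,"rx": 0.3,"ry": 0,"rz": -1.3},
    {"x": -5,"y": 200,"z": -111,"rx": 0.4,"ry": 0,"rz": -1.6},
    {"x": -10,"y": 240,"z": -112,"rx": 0.5,"ry": 0,"rz": -1.8},
    {"x": -15,"y": 270,"z": -113,"rx": 0.5,"ry": 0,"rz": -2},
    {"x": -15,"y": 278,"z": -113,"rx": 0.5,"ry": 0,"rz": -2},
    {"x": -15,"y": 278,"z": -113,"rx": 0.5,"ry": 0,"rz": -2},
  ],
)

```text
time: 6.7
tool_pos: [0.4361, 0.0039, 0.2194]
tool_rot: [-3.141, -0.261, 0.169]
contact_force: [-0.3, -0.3, -1.3]
opening: 0.0174
grip_force: 59.8
```

```bash
cat >> h.py <<'E'
def fit3(ps,o,Rs,free=(0,1,2,3,4)):
    "refine scoop pose about expectation: dx,dy,dz (mm), dpitch,dyaw (deg)"
    def rend(p,w):
        R=Rs*Ro.from_euler("zy",[w[4],-w[3]],degrees=True); m=np.zeros((1536,2048),np.uint8)
        for X in PARTS["scoop"]: cv2.fillConvexPoly(m,cv2.convexHull(((proj(p,R.apply(X)+o+np.array(w[:3])/1000)+.5)*4-.5).round().astype(np.int32)),1)
        return m>0
    ms=[]
    for p in ps:
        c=[]
        for d in trace(p,"scoop"):
            m=cv2.resize(d["pixels"].astype(np.uint8),None,fx=4,fy=4,interpolation=cv2.INTER_NEAREST)>0; r=rend(p,np.zeros(5)); c.append(((m&r).sum()/(m|r).sum(),m))
        if c: ms.append((p,max(c,key=lambda a:a[0])[1]))
    # ignore handle region (occluded by fingers): score only bucket pixels via own mask of model minus far stuff
    f=lambda w:-sum((m&(r:=rend(p,w))).sum()/(m|r).sum() for p,m in ms)/len(ms)
    o_=minimize(f,np.zeros(5),method="Nelder-Mead",options=dict(initial_simplex=np.vstack([np.zeros(5),np.eye(5)*4]),xatol=.1,fatol=1e-4,maxiter=250))
    return o_.x.round(1),-o_.fun,f(np.zeros(5))
E
python3 - <<'E'
from h import *
o,Rs=scoop_now(); s=observe();print(o.round(4),Rs.as_euler("zyx",degrees=True).round(2),s["time"],np.round(s["contact_force"],2))
a,b=read_camera("top"),read_camera("side")
print(fit3([a,b],o,Rs)); 
cv2.imwrite("pics/lift.png",np.hstack([cv2.resize(a["pixels"][140:290,200:350],(400,400)),cv2.resize(b["pixels"][130:280,130:280],(400,400))]))
rel([("down",*tool(dish(-.068,.007),DY,0)),("fwd",*tool(dish(.061,.007),DY,0)),("tilt",*tool(dish(.055,.03),DY,25))])
E
```

```text
[0.5269 0.0194 0.1093] [ 9.66  0.11 -0.03] 6.7 [-0.3  -0.28 -1.32]
(array([-0.1,  4.7, -0.4, -4.1,  2.6]), np.float64(0.2926895998249006), np.float64(-0.273996300356262))
down {'x': -26.8, 'y': 1.5, 'z': 99.1, 'rx': -0.0, 'ry': 0.09, 'rz': 0.06} rows>=2.1
fwd {'x': 97.9, 'y': 1.6, 'z': 132.4, 'rx': -0.0, 'ry': 0.09, 'rz': 0.06} rows>=2.6
tilt {'x': 48.7, 'y': 1.6, 'z': 146.5, 'rx': -0.01, 'ry': 25.09, 'rz': 0.04} rows>=2.9
```

View pics/lift.png

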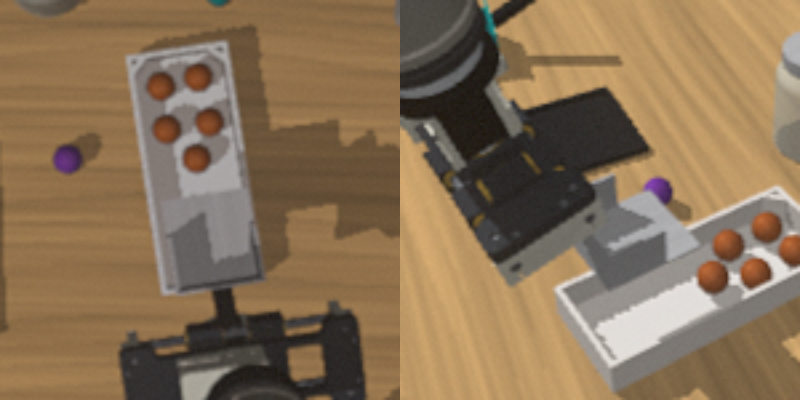

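The left panel shows the scoop held above the near end of the dish, its lip running from about (163,199) to (242,190). It looks level and centred, and the five balls are undisturbed. I'll compare this with the model projection.

```bash
python3 - <<'E'
from h import *
o,Rs=scoop_now()
X=np.array([[42,40,2],[42,-40,2],[-42,40,46],[-42,-40,46],[10,40,36],[10,-40,36]])/1000
a,b=read_camera("top"),read_camera("side")
for dp in(-5,0,5):
    W=(Rs*Ro.from_euler("y",-dp,degrees=True)).apply(X)+o
    print(dp,((proj(a,W)-[200,140])*2.667).round(0).tolist(),((proj(b,W)-[130,130])*2.667).round(0).tolist())
big=np.hstack([cv2.resize(a["pixels"][200:260,245:305],(400,400),interpolation=cv2.INTER_CUBIC),cv2.resize(b["pixels"][190:250,190:250],(400,400),interpolation=cv2.INTER_CUBIC)])
for dp,col in((0,(0,255,0)),(-5,(0,0,255))):
    W=(Rs*Ro.from_euler("y",-dp,degrees=True)).apply(X)+o
    for P,off,sh in((a,(245,200),0),(b,(190,190),400)):
        q=((proj(P,W)-off)*6.667); 
        for i,j in((0,1),(2,3),(4,5),(0,4),(1,5)): cv2.line(big,(int(q[i][0])+sh,int(q[i][1])),(int(q[j][0])+sh,int(q[j][1])),col,1)
cv2.imwrite("pics/over.png",big)
E
```

```text
-5 [[158.0, 200.0], [243.0, 186.0], [172.0, 290.0], [262.0, 276.0], [163.0, 232.0], [251.0, 218.0]] [[248.0, 192.0], [300.0, 248.0], [157.0, 182.0], [207.0, 243.0], [216.0, 172.0], [267.0, 230.0]]
0 [[158.0, 200.0], [243.0, 186.0], [173.0, 294.0], [262.0, 281.0], [164.0, 236.0], [252.0, 222.0]] [[248.0, 189.0], [300.0, 245.0], [153.0, 187.0], [202.0, 249.0], [212.0, 172.0], [264.0, 230.0]]
5 [[158.0, 200.0], [243.0, 187.0], [173.0, 298.0], [263.0, 285.0], [164.0, 239.0], [253.0, 225.0]] [[248.0, 185.0], [299.0, 242.0], [149.0, 192.0], [198.0, 255.0], [209.0, 173.0], [260.0, 231.0]]
```

View pics/over.png

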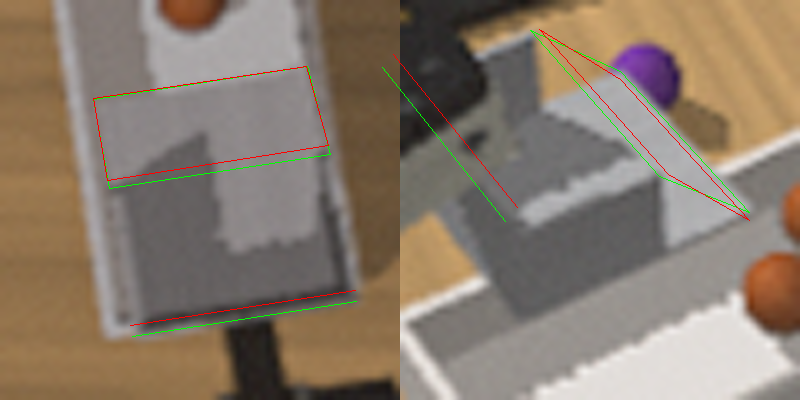

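The overlay (green, zero droop) matches the lip and the wall front, so the scoop sits level in the grip and centred over the dish. Lowering now.

Call:
arm_command(
  series=[
    {"x": -10,"y": 1,"z": 38,"rx": 0,"ry": 0,"rz": 0},
    {"x": -19,"y": 1.5,"z": 70,"rx": 0,"ry": 0,"rz": 0},
    {"x": -25,"y": 1.5,"z": 90,"rx": 0,"ry": 0,"rz": 0},
    {"x": -27,"y": 1.5,"z": 99,"rx": 0,"ry": 0,"rz": 0},
    {"x": -27,"y": 1.5,"z": 99,"rx": 0,"ry": 0,"rz": 0},
  ],
)

```text
time: 7.5
tool_pos: [0.436, 0.0039, 0.1166]
tool_rot: [-3.141, -0.261, 0.172]
contact_force: [0.4, 0.2, -1.6]
opening: 0.0181
grip_force: 60.0
```

Call:
arm_command(
  series=[
    {"x": -0.5,"y": 0,"z": 2,"rx": 0,"ry": 0,"rz": 0},
    {"x": -0.5,"y": 0,"z": 2,"rx": 0,"ry": 0,"rz": 0},
  ],
)

```text
time: 7.7
tool_pos: [0.4367, 0.0034, 0.116]
tool_rot: [3.141, -0.264, 0.172]
contact_force: [-1.1, -0.0, -2.0]
opening: 0.0175
grip_force: 60.0
```

```bash
python3 - <<'E'
from h import *
o,Rs=scoop_now(); s=observe();print(o.round(4),Rs.as_euler("zyx",degrees=True).round(2),s["time"],np.round(s["contact_force"],2))
rel([("fwd",*tool(dish(.061,.0055),DY,0))]);
E
```

```text
[0.5278 0.0191 0.0061] [ 9.84 -0.06 -0.07] 7.7 [-1.1  -0.01 -2.03]
fwd {'x': 123.9, 'y': -1.2, 'z': 34.0, 'rx': 0.08, 'ry': -0.05, 'rz': 0.0} rows>=2.6
```

Call:
arm_command(
  series=[
    {"x": 0,"y": 0,"z": 1.5,"rx": 0,"ry": 0,"rz": 0},
    {"x": 12,"y": 0,"z": 5,"rx": 0,"ry": 0,"rz": 0},
    {"x": 24,"y": 0,"z": 8,"rx": 0,"ry": 0,"rz": 0},
    {"x": 36,"y": -0.5,"z": 11,"rx": 0,"ry": 0,"rz": 0},
    {"x": 48,"y": -0.5,"z": 14.5,"rx": 0,"ry": 0,"rz": 0},
    {"x": 60,"y": -0.5,"z": 18,"rx": 0,"ry": 0,"rz": 0},
    {"x": 72,"y": -1,"z": 21,"rx": 0,"ry": 0,"rz": 0},
    {"x": 84,"y": -1,"z": 24.5,"rx": 0,"ry": 0,"rz": 0},
  ],
)

```text
time: 8.5
tool_pos: [0.5231, 0.0193, 0.1147]
tool_rot: [3.141, -0.264, 0.172]
contact_force: [-5.2, -0.5, 10.3]
opening: 0.0178
grip_force: 60.0
```

```bash
python3 - <<'E'
from h import *
o,Rs=scoop_now(); s=observe();print(o.round(4),Rs.as_euler("zyx",degrees=True).round(2),s["time"],np.round(s["contact_force"],2))
rel([("fwd",*tool(dish(.061,.0055),DY,0))]);
a,b=read_camera("top"),read_camera("side")
cv2.imwrite("pics/push.png",np.hstack([cv2.resize(a["pixels"][150:270,220:340],(400,400)),cv2.resize(b["pixels"][170:290,180:300],(400,400))]))
E
```

```text
[0.6142 0.035  0.0048] [ 9.82 -0.09 -0.06] 8.5 [-5.21 -0.53 10.32]
fwd {'x': 39.5, 'y': -0.3, 'z': 9.9, 'rx': 0.08, 'ry': -0.08, 'rz': -0.02} rows>=0.8
```

View pics/push.png

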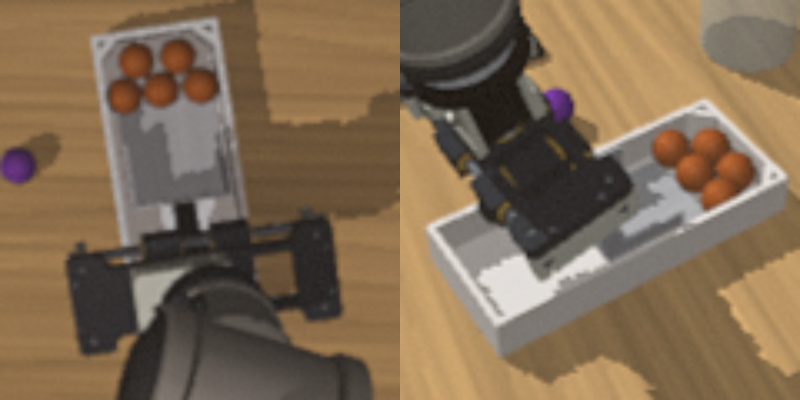

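The five balls are now bunched against the far wall, two at the back and three in front of the lip at about (160,90). I'll push on beneath them.

Call:
arm_command(
  series=[
    {"x": 8,"y": 0,"z": 1.5,"rx": 0,"ry": 0,"rz": 0},
    {"x": 16,"y": 0,"z": 3.7,"rx": 0,"ry": 0,"rz": 0},
    {"x": 24,"y": 0,"z": 6,"rx": 0,"ry": 0,"rz": 0},
    {"x": 32,"y": 0,"z": 8,"rx": 0,"ry": 0,"rz": 0},
    {"x": 38,"y": 0,"z": 9.5,"rx": 0,"ry": 0,"rz": 0},
    {"x": 38,"y": 0,"z": 9.5,"rx": 0,"ry": 0,"rz": 0},
  ],
)

```text
time: 9.2
tool_pos: [0.5568, 0.0257, 0.1148]
tool_rot: [-3.14, -0.254, 0.173]
contact_force: [-23.7, -5.5, 26.3]
opening: 0.0173
grip_force: 60.0
```

```bash
python3 - <<'E'
from h import *
o,Rs=scoop_now(); s=observe();d=o[:2]-D;print(o.round(4),"dish x",d@[np.cos(DY),np.sin(DY)],Rs.as_euler("zyx",degrees=True).round(2),s["time"],np.round(s["contact_force"],2))
for x in(.061,.058):
  c=np.array(dish(x-.042,.0065)) # rotate about heel while keeping heel near floor
  for pt in(10,20,30):
    R=SR(DY,pt); oo=c+R.apply([.042,0,0]); rel([(f"{x}_{pt}",*tool(oo,DY,pt))])
a,b=read_camera("top"),read_camera("side")
cv2.imwrite("pics/push2.png",np.hstack([cv2.resize(a["pixels"][150:270,220:340],(400,400)),cv2.resize(b["pixels"][170:290,180:300],(400,400))]))
E
```

```text
[0.6468 0.0415 0.0041] dish x 0.05368372710143928 [ 9.9   0.49 -0.05] 9.2 [-23.73  -5.5   26.29]
0.061_10 {'x': -13.8, 'y': 0.2, 'z': 5.5, 'rx': -0.05, 'ry': 10.49, 'rz': 0.03} rows>=1.2
0.061_20 {'x': -32.9, 'y': 0.2, 'z': 14.4, 'rx': -0.06, 'ry': 20.49, 'rz': 0.01} rows>=2.4
0.061_30 {'x': -50.1, 'y': 0.2, 'z': 26.5, 'rx': -0.06, 'ry': 30.49, 'rz': 0.0} rows>=3.5
0.058_10 {'x': -16.7, 'y': 0.2, 'z': 4.7, 'rx': -0.05, 'ry': 10.49, 'rz': 0.03} rows>=1.2
0.058_20 {'x': -35.8, 'y': 0.2, 'z': 13.6, 'rx': -0.06, 'ry': 20.49, 'rz': 0.01} rows>=2.4
0.058_30 {'x': -53.0, 'y': 0.2, 'z': 25.7, 'rx': -0.06, 'ry': 30.49, 'rz': 0.0} rows>=3.5
```

View pics/push2.png

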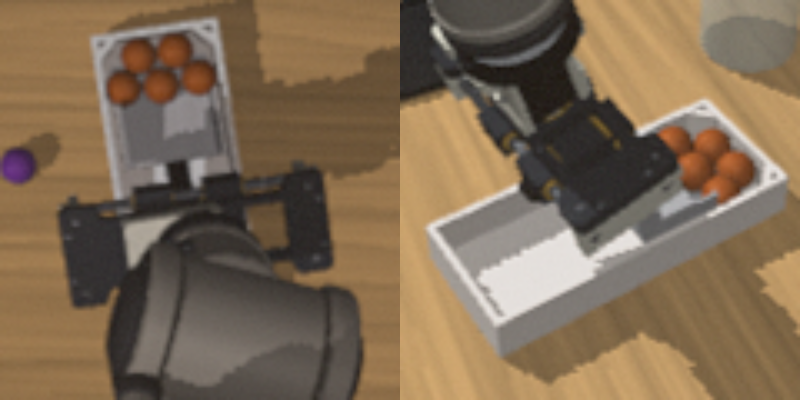

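The near row of three balls now sits over the scoop's lip, and the scoop is jammed against the far row at 24 N. Tilting the lip up about the heel should roll those three back into the bucket.

Call:
arm_command(
  series=[
    {"x": -7,"y": 0,"z": -3,"rx": 0,"ry": 0,"rz": 0},
    {"x": -16,"y": 0,"z": -2,"rx": 0,"ry": 5,"rz": 0},
    {"x": -26.5,"y": 0,"z": 0,"rx": 0,"ry": 10,"rz": 0},
    {"x": -36,"y": 0,"z": 4,"rx": 0,"ry": 15,"rz": 0},
    {"x": -45.5,"y": 0,"z": 9,"rx": 0,"ry": 20,"rz": 0},
    {"x": -54,"y": 0,"z": 15,"rx": 0,"ry": 25,"rz": 0},
    {"x": -62.5,"y": 0,"z": 21,"rx": 0,"ry": 30,"rz": 0},
    {"x": -62.5,"y": 0,"z": 21,"rx": 0,"ry": 30,"rz": 0},
    {"x": -62.5,"y": 0,"z": 21,"rx": 0,"ry": 30,"rz": 0},
    {"x": -62.5,"y": 0,"z": 21,"rx": 0,"ry": 30,"rz": 0},
  ],
)

```text
time: 10.3
tool_pos: [0.5149, 0.0289, 0.0853]
tool_rot: [-3.01, -0.636, 0.145]
contact_force: [8.8, -23.5, 2.1]
opening: 0.0213
grip_force: 62.3
```

```bash
python3 - <<'E'
from h import *
o,Rs=scoop_now(); s=observe();d=o[:2]-D;print(o.round(4),"dish x",d@[np.cos(DY),np.sin(DY)],Rs.as_euler("zyx",degrees=True).round(2),s["time"],np.round(s["contact_force"],2),np.round(s["qpos"],3))
p,R,_=cur(); rel([("up",*tool(o+[0,0,.12],DY,30))])
a,b=read_camera("top"),read_camera("side")
cv2.imwrite("pics/tilt.png",np.hstack([cv2.resize(a["pixels"][150:270,220:340],(400,400)),cv2.resize(b["pixels"][170:290,180:300],(400,400))]))
E
```

```text
[0.6365 0.064  0.0174] dish x 0.04733343655453008 [ 13.52 -19.72  10.82] 10.3 [  8.82 -23.48   2.14] [-0.274  0.547  2.202  1.949  0.397 -0.765]
up {'x': 52.4, 'y': -24.7, 'z': -84.6, 'rx': -6.48, 'ry': 8.54, 'rz': -1.73} rows>=2.1
```

View pics/tilt.png

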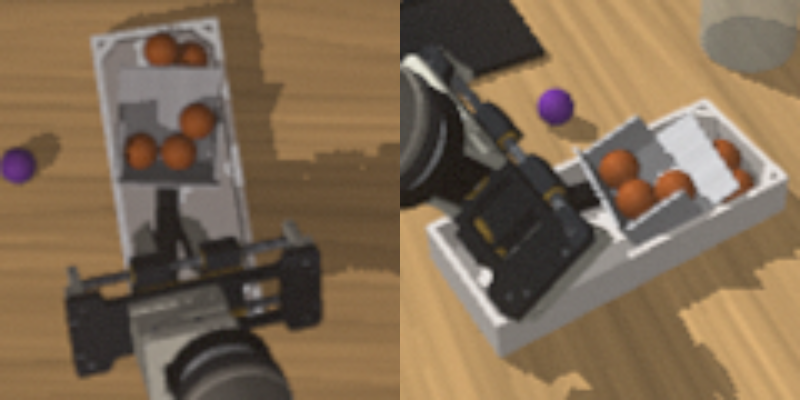

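Three balls are in the bucket at (140,152), (178,152) and (197,121), and two are still at the far wall. However, the wrist hit its q5 limit and the tool twisted, so I'll straighten it with less tilt while lifting.

```bash
python3 - <<'E'
from h import *
rel([("a",*tool(dish(.045,.025),DY,18)),("b",*tool(dish(.045,.06),DY,16)),("c",*tool(dish(.04,.13),DY,16))])
for n,(p,R) in (("a",tool(dish(.045,.025),DY,18)),("c",tool(dish(.04,.13),DY,16))): print(n,p.round(3),R.as_euler("xyz").round(3))
E
```

```text
a {'x': 12.4, 'y': 9.1, 'z': -13.0, 'rx': -6.65, 'ry': -3.29, 'rz': -1.22} rows>=0.9
b {'x': 37.8, 'y': 5.0, 'z': -42.7, 'rx': -6.67, 'ry': -5.28, 'rz': -1.1} rows>=0.8
c {'x': 75.2, 'y': -2.8, 'z': -101.6, 'rx': -6.67, 'ry': -5.28, 'rz': -1.1} rows>=1.4
a [0.518 0.019 0.101] [-3.141 -0.577  0.172]
c [0.516 0.018 0.21 ] [-3.141 -0.542  0.172]
```

Call:
arm_command(
  series=[
    {"x": 2,"y": 1.5,"z": -2,"rx": -1,"ry": -0.5,"rz": -0.2},
    {"x": 4,"y": 3,"z": -4,"rx": -2,"ry": -1,"rz": -0.4},
    {"x": 6,"y": 4.5,"z": -6,"rx": -3,"ry": -1.5,"rz": -0.6},
    {"x": 8,"y": 6,"z": -8,"rx": -4.5,"ry": -2,"rz": -0.8},
    {"x": 10,"y": 7.5,"z": -11,"rx": -5.5,"ry": -2.7,"rz": -1},
    {"x": 12.4,"y": 9,"z": -13,"rx": -6.6,"ry": -3.3,"rz": -1.2},
    {"x": 12.4,"y": 9,"z": -13,"rx": -6.6,"ry": -3.3,"rz": -1.2},
    {"x": 12.4,"y": 9,"z": -13,"rx": -6.6,"ry": -3.3,"rz": -1.2},
  ],
)

```text
time: 11.2
tool_pos: [0.5094, 0.0204, 0.0929]
tool_rot: [-3.113, -0.595, 0.187]
contact_force: [-0.7, -1.1, -1.6]
opening: 0.0177
grip_force: 59.7
```

```bash
python3 - <<'E'
from h import *
p,R,s=cur();o,Rs=scoop_now(); d=o[:2]-D;print(p.round(3),R.as_euler("xyz").round(3),"dish",d@[np.cos(DY),np.sin(DY)],d@[-np.sin(DY),np.cos(DY)],Rs.as_euler("zyx",degrees=True).round(2),s["time"],np.round(s["contact_force"],2),np.round(s["qpos"],3),s["opening"])
rel([("a",*tool(dish(.045,.025),DY,18)),("b",*tool(dish(.045,.06),DY,16)),("c",*tool(dish(.04,.13),DY,16))])
E
```

```text
[0.509 0.02  0.093] [-3.113 -0.595  0.187] dish 0.037752979561603756 0.00866762662554979 [ 12.27 -18.36   5.29] 11.2 [-0.74 -1.07 -1.57] [-0.242  0.506  2.198  1.939  0.282 -0.747] 0.01774781303268514
a {'x': 11.5, 'y': 3.2, 'z': -2.1, 'rx': -2.11, 'ry': -1.02, 'rz': 0.74} rows>=0.3
b {'x': 35.8, 'y': 2.3, 'z': -33.0, 'rx': -2.09, 'ry': -3.01, 'rz': 0.78} rows>=0.8
c {'x': 70.9, 'y': 0.5, 'z': -93.7, 'rx': -2.09, 'ry': -3.01, 'rz': 0.78} rows>=1.4
```

Call:
arm_command(
  series=[
    {"x": 6,"y": 1,"z": -6,"rx": -0.5,"ry": -0.7,"rz": 0.2},
    {"x": 15,"y": 2,"z": -14,"rx": -1,"ry": -1.5,"rz": 0.4},
    {"x": 25,"y": 2,"z": -23,"rx": -1.5,"ry": -2.3,"rz": 0.6},
    {"x": 36,"y": 2,"z": -33,"rx": -2.1,"ry": -3,"rz": 0.8},
    {"x": 45,"y": 1.5,"z": -50,"rx": -2.1,"ry": -3,"rz": 0.8},
    {"x": 56,"y": 1,"z": -70,"rx": -2.1,"ry": -3,"rz": 0.8},
    {"x": 65,"y": 0.5,"z": -85,"rx": -2.1,"ry": -3,"rz": 0.8},
    {"x": 71,"y": 0.5,"z": -94,"rx": -2.1,"ry": -3,"rz": 0.8},
    {"x": 71,"y": 0.5,"z": -94,"rx": -2.1,"ry": -3,"rz": 0.8},
    {"x": 71,"y": 0.5,"z": -94,"rx": -2.1,"ry": -3,"rz": 0.8},
  ],
)

```text
time: 12.2
tool_pos: [0.5159, 0.019, 0.2103]
tool_rot: [-3.14, -0.543, 0.173]
contact_force: [-0.0, -0.7, -1.7]
opening: 0.0173
grip_force: 59.7
```

```bash
python3 - <<'E'
from h import *
p,R,s=cur();o,Rs=scoop_now(); d=o[:2]-D;print(p.round(3),R.as_euler("xyz").round(3),"dish",d@[np.cos(DY),np.sin(DY)],d@[-np.sin(DY),np.cos(DY)],o[2],Rs.as_euler("zyx",degrees=True).round(2),s["time"],np.round(s["contact_force"],2),np.round(s["qpos"],3),s["opening"])
a,b=read_camera("top"),read_camera("side")
A=cv2.resize(a["pixels"][150:270,220:340],(400,400),interpolation=cv2.INTER_CUBIC);B=cv2.resize(b["pixels"][140:260,180:300],(400,400),interpolation=cv2.INTER_CUBIC)
X=np.array([[42,40,2],[42,-40,2],[-42,-40,46],[-42,40,46]])/1000
for im,P,off in((A,a,(220,150)),(B,b,(180,140))): cv2.polylines(im,[((proj(P,Rs.apply(X)+o)-off)*3.333).astype(np.int32)],True,(0,255,0),1)
cv2.imwrite("pics/up.png",np.hstack([A,B]))
E
```

```text
[0.516 0.019 0.21 ] [-3.14  -0.543  0.173] dish 0.0400514366398364 0.0008674186071086784 0.1301405262594907 [ 10.34 -15.8    2.88] 12.2 [-0.04 -0.71 -1.73] [-0.208  0.253  2.043  0.541  0.386  0.732] 0.01727770602676269
```

View pics/up.png

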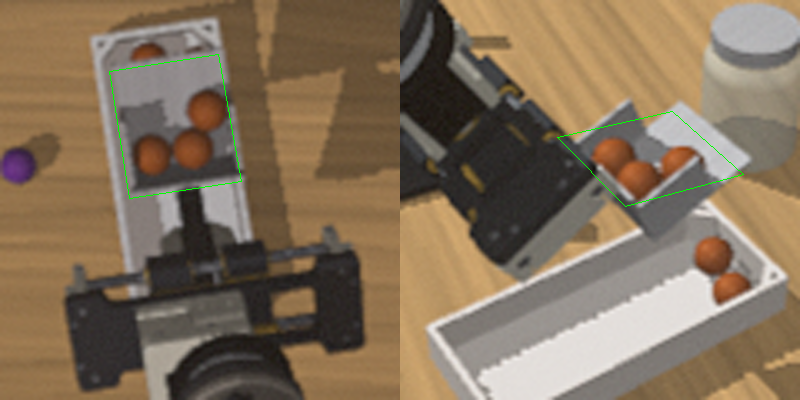

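The scoop holds three balls, seen in the side panel at (612,153), (638,180) and (680,160). The other two are in the dish at (712,255) and (732,288). The scoop has slipped to a more lip-up angle than my model shows (green outline), so I'll re-estimate its pose from the visible corners.

```bash
python3 - <<'E'
from h import *
from scipy.optimize import least_squares
p,R,s=cur();o,Rs=scoop_now();a,b=read_camera("top"),read_camera("side")
sd=lambda u,v:((u-400)/3.333+180,v/3.333+140); tp=lambda u,v:(u/3.333+220,v/3.333+150)
obs=[(b,[42,40,2],sd(680,103)),(b,[42,-40,2],sd(750,160)),(b,[-42,-40,0],sd(650,238)),(b,[10,-40,36],sd(698,156)),(b,[-42,40,46],sd(630,102)),
(a,[42,40,2],tp(112,72)),(a,[42,-40,2],tp(220,54)),(a,[-42,40,46],tp(133,190)),(a,[-42,-40,46],tp(240,178))]
def f(w):
    r=[ (proj(P,(Rs*Ro.from_rotvec(w[3:])).apply([np.array(x)/1000])+o+w[:3])[0]-q) for P,x,q in obs]
    return np.r_[np.ravel(r),w[:3]*50,w[3:]*5]
q=least_squares(f,np.zeros(6),loss="soft_l1"); w=q.x
print(w.round(4),f(w)[:18].round(1)); Rn=Rs*Ro.from_rotvec(w[3:]);on=o+w[:3]; print(on.round(4),Rn.as_euler("zyx",degrees=True).round(1),Rs.as_euler("zyx",degrees=True).round(1))
rr=R.inv()*Rn; print("TREL",R.inv().apply(on-p).round(4),"RREL",rr.as_euler("xyz").round(4),RREL.as_euler("xyz").round(4))
E
```

```text
[ 0.0026 -0.0007  0.0126  0.0004  0.0665 -0.0184] [ -0.3  -0.4  -0.3   1.6  -2.   -1.1   1.4  -0.3 -19.8   4.5  -0.1  -2.1
   0.7  -1.2  -1.    0.5   1.1  -0.6]
[0.6355 0.0388 0.1416] [  9.1 -11.9   2.3] [ 10.3 -15.7   2.9]
TREL [0.0692 0.0011 0.1206] RREL [ 3.1357 -0.3295  0.0197] [ 3.141e+00 -2.630e-01  2.000e-04]
```

```bash
python3 - <<'E'
from h import *
from scipy.optimize import least_squares
p,R,s=cur();a,b=read_camera("top"),read_camera("side")
sd=lambda u,v:((u-400)/3.333+180,v/3.333+140); tp=lambda u,v:(u/3.333+220,v/3.333+150)
obs=[(b,[42,40,2],sd(680,103)),(b,[42,-40,2],sd(750,160)),(b,[-42,-40,0],sd(650,238)),(b,[10,-40,36],sd(698,156)),
(a,[42,40,2],tp(112,72)),(a,[42,-40,2],tp(220,54)),(a,[-42,40,46],tp(133,190)),(a,[-42,-40,46],tp(240,178))]
def g(w):
    Q=R*Ro.from_euler("xyz",[np.pi,w[2],0]); return p+R.apply([w[0],0,w[1]]),Q
def f(w):
    o,Q=g(w); return np.ravel([proj(P,Q.apply([np.array(x)/1000])+o)[0]-q for P,x,q in obs])
q=least_squares(f,[.06,.13,-.263],x_scale=[.01,.01,.1]); print(q.x.round(4),f(q.x).round(1)); o,Q=g(q.x); print(o.round(4),Q.as_euler("zyx",degrees=True).round(1))
# implied handle line: nearest distance of pad centre (tool 0,0,.047) in scoop frame
print("pad in scoop frame mm",(Q.inv().apply(p+R.apply([0,0,.047])-o)*1000).round(1),"nominal", [-83,0,62])
E
```

```text
[ 0.0686  0.123  -0.2567] [-0.9 -0.9 -0.5  0.8 -1.1  0.1  0.6  0.3 -0.8 -1.7 -0.  -1.4 -0.9  1.5
  0.9 -0.2]
[0.6362 0.0398 0.1394] [ 10.3 -16.    3. ]
pad in scoop frame mm [-85.7  -0.   56. ] nominal [-83, 0, 62]
```

```bash
cat >> h.py <<'E'
RREL=Ro.from_euler("xyz",[np.pi,-.26,0]); TREL=np.array([.0686,0,.123])
U=np.array([np.cos(-.5),np.sin(-.5),0]); TIN=np.array([.542,-.251,0])
def lip(P,yaw,pitch): return tool(np.array(P)-SR(yaw,pitch).apply([.042,0,0]),yaw,pitch)
E
python3 - <<'E'
from h import *
o,Rs=scoop_now(); l0=o+Rs.apply([.042,0,0]); L=TIN-.025*U; print(l0,L)
ws=[]
for k in(.1,.25,.5,.75,.9,1.):
    P=l0*(1-k)+np.r_[L[:2],.175]*k; ws.append((k,*lip(P,.18*(1-k)-.5*k,16)))
rel(ws)
E
```

```text
[0.67627266 0.04658438 0.1515054 ] [ 0.52006044 -0.23901436  0.        ]
0.1 {'x': -15.5, 'y': 15.5, 'z': -12.7, 'rx': -1.86, 'ry': -0.16, 'rz': 2.94} rows>=0.5
0.25 {'x': -38.2, 'y': 37.2, 'z': -30.5, 'rx': -4.87, 'ry': -0.16, 'rz': 7.95} rows>=0.7
0.5 {'x': -72.8, 'y': 74.1, 'z': -58.2, 'rx': -9.88, 'ry': -0.15, 'rz': 16.3} rows>=1.2
0.75 {'x': -103.6, 'y': 112.5, 'z': -83.7, 'rx': -14.9, 'ry': -0.14, 'rz': 24.65} rows>=1.1
0.9 {'x': -120.4, 'y': 136.6, 'z': -98.0, 'rx': -17.91, 'ry': -0.14, 'rz': 29.67} rows>=0.7
1.0 {'x': -130.9, 'y': 153.2, 'z': -107.1, 'rx': -19.91, 'ry': -0.13, 'rz': 33.01} rows>=0.5
```

Call:
arm_command(
  series=[
    {"x": -6,"y": 6,"z": -5,"rx": -0.8,"ry": 0,"rz": 1.2},
    {"x": -15,"y": 15,"z": -13,"rx": -1.9,"ry": 0,"rz": 2.9},
    {"x": -27,"y": 26,"z": -22,"rx": -3.4,"ry": 0,"rz": 5.4},
    {"x": -38,"y": 37,"z": -30,"rx": -4.9,"ry": 0,"rz": 8},
    {"x": -50,"y": 50,"z": -40,"rx": -6.6,"ry": 0,"rz": 10.8},
    {"x": -61,"y": 62,"z": -49,"rx": -8.2,"ry": 0,"rz": 13.5},
    {"x": -73,"y": 74,"z": -58,"rx": -9.9,"ry": 0,"rz": 16.3},
    {"x": -83,"y": 87,"z": -67,"rx": -11.6,"ry": 0,"rz": 19.1},
    {"x": -94,"y": 100,"z": -75,"rx": -13.2,"ry": 0,"rz": 21.9},
    {"x": -104,"y": 112,"z": -84,"rx": -14.9,"ry": 0,"rz": 24.6},
    {"x": -112,"y": 125,"z": -91,"rx": -16.4,"ry": 0,"rz": 27.2},
    {"x": -120,"y": 136,"z": -98,"rx": -17.9,"ry": 0,"rz": 29.7},
    {"x": -127,"y": 147,"z": -104,"rx": -19.2,"ry": 0,"rz": 31.7},
    {"x": -131,"y": 153,"z": -107,"rx": -19.9,"ry": 0,"rz": 33},
    {"x": -131,"y": 153,"z": -107,"rx": -19.9,"ry": 0,"rz": 33},
    {"x": -131,"y": 153,"z": -107,"rx": -19.9,"ry": 0,"rz": 33},
  ],
)

```text
time: 14.1
tool_pos: [0.3775, -0.1609, 0.2344]
tool_rot: [-3.14, -0.543, -0.501]
contact_force: [0.8, 0.4, -1.1]
opening: 0.0174
grip_force: 59.9
```

```bash
python3 - <<'E'
from h import *
p,R,s=cur();o,Rs=scoop_now();print(o.round(3),Rs.as_euler("zyx",degrees=True).round(2),s["time"],np.round(s["qpos"],3))
a,b=read_camera("top"),read_camera("side")
for P in(a,b): 
    for d in mark_of(P,"ball1_center"): print(P["shot"],np.round(d["point"],3),round(d["confidence"],2))
L=TIN-.025*U; ws=[]
for pt,z in((16,.15),(8,.145),(0,.14),(-8,.135),(-16,.13),(-24,.12),(-32,.11),(-40,.105),(-48,.1),(-55,.1)): ws.append((pt,*lip([L[0],L[1],z],-.5,pt)))
rel(ws)
E
```

```text
[ 0.485 -0.219  0.165] [-29.64 -14.23  -7.87] 14.1 [-0.635  0.016  2.249  0.21   0.345  1.258]
25 [ 0.462 -0.213  0.17 ] 0.55
25 [0.601 0.159 0.022] 0.49
26 [ 0.458 -0.214  0.168] 0.8
26 [ 0.544 -0.256 -0.004] 0.66
26 [0.598 0.16  0.015] 0.58
16 {'x': -13.3, 'y': 0.6, 'z': 21.9, 'rx': -0.1, 'ry': -0.21, 'rz': 0.02} rows>=0.5
8 {'x': 3.9, 'y': 0.6, 'z': 12.3, 'rx': -0.1, 'ry': -8.21, 'rz': 0.02} rows>=0.9
0 {'x': 22.8, 'y': 0.6, 'z': 5.7, 'rx': -0.1, 'ry': -16.21, 'rz': 0.03} rows>=0.9
-8 {'x': 43.0, 'y': 0.6, 'z': 2.1, 'rx': -0.1, 'ry': -24.21, 'rz': 0.04} rows>=0.9
-16 {'x': 64.0, 'y': 0.6, 'z': 1.8, 'rx': -0.09, 'ry': -32.21, 'rz': 0.04} rows>=0.9
-24 {'x': 82.9, 'y': 0.6, 'z': 9.1, 'rx': -0.09, 'ry': -40.21, 'rz': 0.05} rows>=0.9
-32 {'x': 101.7, 'y': 0.7, 'z': 19.7, 'rx': -0.09, 'ry': -48.21, 'rz': 0.06} rows>=0.9
-40 {'x': 122.6, 'y': 0.7, 'z': 29.4, 'rx': -0.08, 'ry': -56.21, 'rz': 0.06} rows>=0.9
-48 {'x': 142.5, 'y': 0.7, 'z': 42.4, 'rx': -0.08, 'ry': -64.21, 'rz': 0.07} rows>=0.9
-55 {'x': 161.1, 'y': 0.7, 'z': 52.4, 'rx': -0.08, 'ry': -71.21, 'rz': 0.08} rows>=0.8
```

Call:
arm_command(
  series=[
    {"x": -7,"y": 0.6,"z": 11,"rx": 0,"ry": 0,"rz": 0},
    {"x": -13,"y": 0.6,"z": 22,"rx": 0,"ry": 0,"rz": 0},
    {"x": -5,"y": 0.6,"z": 17,"rx": 0,"ry": -4,"rz": 0},
    {"x": 4,"y": 0.6,"z": 12,"rx": 0,"ry": -8.2,"rz": 0},
    {"x": 13,"y": 0.6,"z": 9,"rx": 0,"ry": -12.2,"rz": 0},
    {"x": 23,"y": 0.6,"z": 6,"rx": 0,"ry": -16.2,"rz": 0},
    {"x": 33,"y": 0.6,"z": 4,"rx": 0,"ry": -20.2,"rz": 0},
    {"x": 43,"y": 0.6,"z": 2,"rx": 0,"ry": -24.2,"rz": 0},
    {"x": 53,"y": 0.6,"z": 2,"rx": 0,"ry": -28.2,"rz": 0},
    {"x": 64,"y": 0.6,"z": 2,"rx": 0,"ry": -32.2,"rz": 0},
    {"x": 73,"y": 0.6,"z": 5,"rx": 0,"ry": -36.2,"rz": 0},
    {"x": 83,"y": 0.6,"z": 9,"rx": 0,"ry": -40.2,"rz": 0},
    {"x": 92,"y": 0.6,"z": 14,"rx": 0,"ry": -44.2,"rz": 0},
    {"x": 102,"y": 0.6,"z": 20,"rx": 0,"ry": -48.2,"rz": 0},
    {"x": 112,"y": 0.6,"z": 24,"rx": 0,"ry": -52.2,"rz": 0},
    {"x": 123,"y": 0.6,"z": 29,"rx": 0,"ry": -56.2,"rz": 0},
    {"x": 133,"y": 0.6,"z": 36,"rx": 0,"ry": -60.2,"rz": 0},
    {"x": 142,"y": 0.6,"z": 42,"rx": 0,"ry": -64.2,"rz": 0},
    {"x": 142,"y": 0.6,"z": 42,"rx": 0,"ry": -64.2,"rz": 0},
    {"x": 142,"y": 0.6,"z": 42,"rx": 0,"ry": -64.2,"rz": 0},
  ],
)

```text
time: 16.3
tool_pos: [0.5036, -0.23, 0.2709]
tool_rot: [-3.14, 0.577, -0.498]
contact_force: [-0.5, -0.1, -1.2]
opening: 0.0172
grip_force: 59.9
```

```bash
python3 - <<'E'
from h import *
p,R,s=cur();o,Rs=scoop_now();print(p.round(3),o.round(3),(o+Rs.apply([.042,0,0])).round(3),Rs.as_euler("ZYX",degrees=True).round(2),s["time"],np.round(s["qpos"],3),np.round(s["contact_force"],2))
a,b=read_camera("top"),read_camera("side")
for P in(a,b): 
    h=cv2.cvtColor(P["pixels"],cv2.COLOR_BGR2HSV); m=((h[...,0]<9)&(h[...,1]>170)&(h[...,2]>60)).astype(np.uint8)
    n,_,st,c=cv2.connectedComponentsWithStats(m)
    print([(c[i].round(0).tolist(),int(st[i][4]),ray(P,c[i],.02).round(3).tolist()) for i in range(1,n) if st[i][4]>8])
rel([("up",*lip(TIN-.06*U+[0,0,.22],-.5,0))])
E
```

```text
[ 0.504 -0.23   0.271] [ 0.495 -0.225  0.13 ] [ 0.52  -0.239  0.099] [-28.5   47.93   0.13] 16.3 [-0.554  0.7    1.088 -0.031  1.929  1.513] [-0.47 -0.06 -1.21]
[]
[([33.0, 128.0], 84, [0.134, 0.764, 0.02])]
up {'x': -157.2, 'y': -0.3, 'z': 43.6, 'rx': -0.07, 'ry': 47.86, 'rz': 0.06} rows>=5.6
```

Call:
arm_command(
  series=[
    {"x": -20,"y": 0,"z": 2,"rx": 0,"ry": 5,"rz": 0},
    {"x": -40,"y": 0,"z": 5,"rx": 0,"ry": 10,"rz": 0},
    {"x": -65,"y": 0,"z": 10,"rx": 0,"ry": 17,"rz": 0},
    {"x": -90,"y": 0,"z": 18,"rx": 0,"ry": 25,"rz": 0},
    {"x": -115,"y": 0,"z": 26,"rx": 0,"ry": 33,"rz": 0},
    {"x": -140,"y": 0,"z": 36,"rx": 0,"ry": 41,"rz": 0},
    {"x": -157,"y": 0,"z": 44,"rx": 0,"ry": 48,"rz": 0},
    {"x": -157,"y": 0,"z": 44,"rx": 0,"ry": 48,"rz": 0},
  ],
)

```text
time: 17.2
tool_pos: [0.3621, -0.1524, 0.3209]
tool_rot: [-3.14, -0.264, -0.5]
contact_force: [-0.6, -0.6, -1.1]
opening: 0.0175
grip_force: 59.9
```

```bash
python3 - <<'E'
from h import *
p,R,s=cur();o,Rs=scoop_now();print(p.round(3),o.round(3),Rs.as_euler("ZYX",degrees=True).round(2),s["time"],np.round(s["qpos"],3),np.round(s["contact_force"],2))
a,b=read_camera("top"),read_camera("side")
for P in(a,b):
    x=P["pixels"].astype(int); m=((x[...,2]>1.9*x[...,1])&(x[...,2]>2.2*x[...,0])&(x[...,2]>50)).astype(np.uint8)
    n,_,st,c=cv2.connectedComponentsWithStats(m)
    print([(c[i].round(0).tolist(),int(st[i][4]),ray(P,c[i],.02).round(3).tolist()) for i in range(1,n) if st[i][4]>8])
print(fit([a,b],"tin",[.542,-.251,0])); print(fit([a,b],"tray",[.517,.293,.052]))
A=cv2.resize(a["pixels"][140:290,230:430],(533,400));B=cv2.resize(b["pixels"][190:384,200:330],(267,400))
cv2.imwrite("pics/tipped.png",np.hstack([A,B]))
# way back to tray
O=[.533,.3005]; Y=.135
rel([("a",*tool([.42,-.05,.2],-.2,0)),("b",*tool([.5,.15,.2],0.,0)),("c",*tool([*O,.12],Y,0)),("d",*tool([*O,.02],Y,0))])
E
```

```text
[ 0.362 -0.152  0.321] [ 0.448 -0.199  0.22 ] [-28.6   -0.21   0.07] 17.2 [-0.614 -0.054  1.945  0.037  0.989  1.439] [-0.6  -0.59 -1.15]
[([388.0, 211.0], 10, [0.576, -0.276, 0.02])]
[]
(array([ 0.54159975, -0.25057377,  0.03460638]), np.float64(0.8622642720280802))
(array([0.51698369, 0.29422843, 0.05977584]), np.float64(0.8268269509348543))
a {'x': -100.1, 'y': -89.5, 'z': -6.3, 'rx': 4.35, 'ry': -0.02, 'rz': -16.61} rows>=2.7
b {'x': -117.6, 'y': -285.4, 'z': -10.7, 'rx': 7.29, 'ry': -0.03, 'rz': -27.68} rows>=3.9
c {'x': -173.1, 'y': -422.1, 'z': 57.5, 'rx': 9.29, 'ry': -0.03, 'rz': -35.16} rows>=3.2
d {'x': -198.8, 'y': -422.0, 'z': 154.1, 'rx': 9.29, 'ry': -0.03, 'rz': -35.16} rows>=2.0
```

View pics/tipped.png

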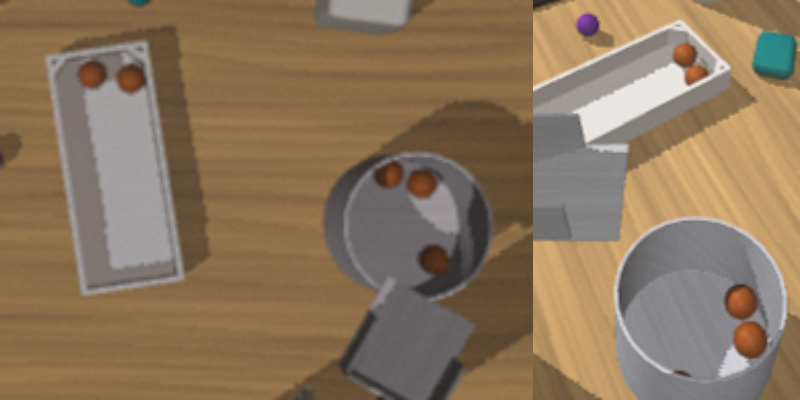

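Three balls are in the tin (top panel: (390,175), (422,184) and (434,260)), two are in the dish, and the scoop is empty. The tin hasn't moved. Next, the scoop goes back to the tray.

```bash
python3 - <<'E'
from h import *
O=[.532,.296]; Y=.07
rel([("a",*tool([.5,-.05,.2],-.2,0)),("b",*tool([.52,.15,.2],0.,0)),("c",*tool([*O,.12],Y,0)),("d",*tool([*O,.03],Y,0))])
E
```

```text
a {'x': -32.3, 'y': -127.9, 'z': 11.8, 'rx': 4.35, 'ry': -0.02, 'rz': -16.61} rows>=2.6
b {'x': -100.6, 'y': -295.0, 'z': -6.2, 'rx': 7.29, 'ry': -0.03, 'rz': -27.68} rows>=3.6
c {'x': -175.3, 'y': -422.9, 'z': 56.9, 'rx': 8.33, 'ry': -0.03, 'rz': -31.56} rows>=3.2
d {'x': -198.5, 'y': -422.8, 'z': 143.9, 'rx': 8.33, 'ry': -0.03, 'rz': -31.56} rows>=1.8
```

Call:
arm_command(
  series=[
    {"x": -16,"y": -64,"z": 6,"rx": 2,"ry": 0,"rz": -8},
    {"x": -32,"y": -128,"z": 12,"rx": 4.3,"ry": 0,"rz": -16.6},
    {"x": -32,"y": -128,"z": 12,"rx": 4.3,"ry": 0,"rz": -16.6},
    {"x": -32,"y": -128,"z": 12,"rx": 4.3,"ry": 0,"rz": -16.6},
    {"x": -50,"y": -170,"z": 8,"rx": 5,"ry": 0,"rz": -19.5},
    {"x": -67,"y": -212,"z": 3,"rx": 5.8,"ry": 0,"rz": -22},
    {"x": -84,"y": -254,"z": -2,"rx": 6.5,"ry": 0,"rz": -25},
    {"x": -100,"y": -295,"z": -6,"rx": 7.3,"ry": 0,"rz": -27.7},
    {"x": -120,"y": -330,"z": 10,"rx": 7.6,"ry": 0,"rz": -28.7},
    {"x": -140,"y": -365,"z": 27,"rx": 7.8,"ry": 0,"rz": -29.7},
    {"x": -158,"y": -395,"z": 42,"rx": 8,"ry": 0,"rz": -30.7},
    {"x": -175,"y": -423,"z": 57,"rx": 8.3,"ry": 0,"rz": -31.6},
    {"x": -181,"y": -423,"z": 80,"rx": 8.3,"ry": 0,"rz": -31.6},
    {"x": -188,"y": -423,"z": 105,"rx": 8.3,"ry": 0,"rz": -31.6},
    {"x": -195,"y": -423,"z": 130,"rx": 8.3,"ry": 0,"rz": -31.6},
    {"x": -198,"y": -423,"z": 144,"rx": 8.3,"ry": 0,"rz": -31.6},
    {"x": -198,"y": -423,"z": 144,"rx": 8.3,"ry": 0,"rz": -31.6},
  ],
)

```text
time: 19.2
tool_pos: [0.434, 0.2887, 0.1283]
tool_rot: [3.138, -0.255, 0.071]
contact_force: [0.3, 0.4, -1.9]
opening: 0.0175
grip_force: 60.0
```

```bash
python3 - <<'E'
from h import *
p,R,s=cur();o,Rs=scoop_now();print(p.round(4),o.round(4),Rs.as_euler("ZYX",degrees=True).round(2),s["time"],np.round(s["contact_force"],2))
a,b=read_camera("top"),read_camera("side")
print(fit3([a,b],o,Rs))
for P in(a,b):
    for d in mark_of(P,"scoop"): print(np.round(d["point"],3),round(d["confidence"],2))
rel([("d",*tool([.532,.296,.010],.07,0))])
E
```

```text
[0.434  0.2887 0.1283] [0.5312 0.2951 0.0266] [ 3.99  0.26 -0.2 ] 19.2 [ 0.29  0.41 -1.87]
(array([ 1.5, -0.5,  0.9,  4.2,  0.7]), np.float64(0.7684858612340499), np.float64(-0.7419819460795913))
[0.528 0.294 0.027] 0.94
[ 0.478  0.5   -0.001] 0.68
[ 0.478  0.497 -0.   ] 0.94
[ 0.517  0.296 -0.003] 0.68
[0.535 0.297 0.026] 0.67
[0.597 0.032 0.002] 0.31
d {'x': -5.9, 'y': 0.7, 'z': 20.0, 'rx': 0.0, 'ry': -0.14, 'rz': 0.02} rows>=0.4
```

Call:
arm_command(
  series=[
    {"x": -2,"y": 0,"z": 8,"rx": 0,"ry": 0,"rz": 0},
    {"x": -4,"y": 0,"z": 14,"rx": 0,"ry": 0,"rz": 0},
    {"x": -4.5,"y": 0,"z": 17,"rx": 0,"ry": 0,"rz": 0},
    {"x": -4.5,"y": 0,"z": 17,"rx": 0,"ry": 0,"rz": 0},
  ],
)

```text
time: 19.9
tool_pos: [0.4343, 0.2898, 0.1135]
tool_rot: [3.141, -0.261, 0.071]
contact_force: [-0.8, -0.3, 1.5]
opening: 0.0172
grip_force: 60.0
```

Call:
arm_command(
  series=[
    {"x": -0.5,"y": 0,"z": 2,"rx": 0,"ry": 0,"rz": 0},
    {"x": -0.5,"y": 0,"z": 2,"rx": 0,"ry": 0,"rz": 0},
  ],
)

```text
time: 20.1
tool_pos: [0.4347, 0.29, 0.1124]
tool_rot: [3.142, -0.263, 0.071]
contact_force: [-2.1, -1.7, 7.7]
opening: 0.0177
grip_force: 60.0
```

Call:
arm_command(
  series=[
    {"x": -0.5,"y": 0,"z": 2,"rx": 0,"ry": 0,"rz": 0},
    {"x": -0.5,"y": 0,"z": 2,"rx": 0,"ry": 0,"rz": 0},
  ],
)

```text
time: 20.3
tool_pos: [0.4348, 0.2902, 0.111]
tool_rot: [-3.141, -0.264, 0.071]
contact_force: [-4.9, -2.3, 14.3]
opening: 0.0176
grip_force: 60.0
```

Call:
arm_command(
  series=[
    {"x": 0.5,"y": 0,"z": -3,"rx": 0,"ry": 0,"rz": 0},
    {"x": 0.5,"y": 0,"z": -3,"rx": 0,"ry": 0,"rz": 0},
  ],
)

```text
time: 20.5
tool_pos: [0.4338, 0.2897, 0.1125]
tool_rot: [3.141, -0.261, 0.071]
contact_force: [-0.2, -0.0, -1.9]
opening: 0.0176
grip_force: 60.0
```

Call:
arm_command(
  series=[
    {"x": 0,"y": 0,"z": 0,"rx": 0,"ry": 0,"rz": 0},
    {"x": 0,"y": 0,"z": 0,"rx": 0,"ry": 0,"rz": 0},
    {"x": 0,"y": 0,"z": 0,"rx": 0,"ry": 0,"rz": 0},
    {"x": 0,"y": 0,"z": 0,"rx": 0,"ry": 0,"rz": 0},
    {"x": 0,"y": 0,"z": 0,"rx": 0,"ry": 0,"rz": 0},
    {"x": 0,"y": 0,"z": 0,"rx": 0,"ry": 0,"rz": 0},
    {"x": 0,"y": 0,"z": -30,"rx": 0,"ry": 0,"rz": 0},
    {"x": 0,"y": 0,"z": -70,"rx": 0,"ry": 0,"rz": 0},
    {"x": 0,"y": 0,"z": -110,"rx": 0,"ry": 0,"rz": 0},
    {"x": 0,"y": 0,"z": -150,"rx": 0,"ry": 0,"rz": 0},
    {"x": -20,"y": 40,"z": -170,"rx": 0,"ry": 0,"rz": 0},
    {"x": -30,"y": 80,"z": -180,"rx": 0,"ry": 0,"rz": 0},
    {"x": -30,"y": 120,"z": -180,"rx": 0,"ry": 0,"rz": 0},
    {"x": -30,"y": 160,"z": -180,"rx": 0,"ry": 0,"rz": 0},
    {"x": -30,"y": 160,"z": -180,"rx": 0,"ry": 0,"rz": 0},
  ],
  hand=60,
)

```text
time: 22.0
tool_pos: [0.3701, 0.1212, 0.2791]
tool_rot: [3.14, -0.261, 0.065]
contact_force: [-0.6, 0.0, 0.7]
opening: 0.0602
grip_force: 0.0
```

```bash
python3 - <<'E'
from h import *
p,R,s=cur();print(p.round(4),s["time"],np.round(s["contact_force"],2))
a,b=read_camera("top"),read_camera("side")
for ps in([a],[b],[a,b]): v,q=fit(ps,"scoop",[.532,.296,.07],.005); print("flat fit",v.round(4),q)
print("tilt fit",fit3([a,b],np.r_[v[:2],.005],SR(v[2],0)))
print("tray",fit([a],"tray",[.517,.293,.055]))
print("tin",fit([a,b],"tin",[.542,-.251,0]))
for P in(a,b):
    h=cv2.cvtColor(P["pixels"],cv2.COLOR_BGR2HSV); 
    x=P["pixels"].astype(int); m=((h[...,0]<11)&(x[...,2]>1.75*x[...,1])&(x[...,1]>1.2*x[...,0])&(x[...,2]>50)).astype(np.uint8)
    n,_,st,c=cv2.connectedComponentsWithStats(m)
    print([(c[i].round(0).tolist(),int(st[i][4]),ray(P,c[i],.02).round(3).tolist()) for i in range(1,n) if st[i][4]>8])
    for q in("scoop","speaker","jar","earbuds"): print(q,[np.round(d["point"],3).tolist() for d in mark_of(P,q)[:2]])
E
```

```text
[0.3701 0.1212 0.2791] 22.0 [-0.58  0.04  0.7 ]
flat fit [0.536  0.2972 0.0773] 0.932901843918793
flat fit [0.5355 0.2976 0.0604] 0.9312659846547314
flat fit [0.5359 0.2978 0.0793] 0.9289172957190335
tilt fit (array([-0.9, -0.7,  0.4, -0.8, -0.3]), np.float64(0.9328776948123083), np.float64(-0.9289172957190335))
tray (array([0.51635467, 0.29369067, 0.06246411]), np.float64(0.6199022705562496))
tin (array([ 0.5418282 , -0.25056751,  0.05465004]), np.float64(0.8985467012081951))
[]
scoop [[0.477, 0.498, -0.002], [0.532, 0.297, 0.007]]
speaker [[0.774, -0.208, 0.003]]
jar [[0.783, 0.185, 0.002]]
earbuds [[0.795, 0.022, -0.004]]
[([8.0, 73.0], 15, [0.032, 1.306, 0.02]), ([16.0, 93.0], 23, [0.07, 1.084, 0.02]), ([30.0, 122.0], 122, [0.123, 0.816, 0.02]), ([297.0, 339.0], 11, [0.584, -0.244, 0.02]), ([302.0, 350.0], 12, [0.581, -0.266, 0.02]), ([309.0, 350.0], 11, [0.594, -0.271, 0.02])]
scoop [[0.482, 0.498, 0.002], [0.534, 0.298, 0.01]]
speaker [[0.777, -0.211, -0.002]]
jar [[0.785, 0.184, -0.0]]
earbuds [[0.796, 0.016, 0.0], [0.534, 0.3, 0.009]]
```

The scoop lies flat inside the tray (tilt under 1°), the tin hasn't moved, and the bystanders are where they were. The balls were last seen with three in the tin and two in the dish. Nothing has touched them since.

```bash
python3 -c "
from cell import *
print(hand_in())"
```

```text
the job is handed in; nothing more can be done
None
```

Job handed in: three cedar balls are in the tin, the other two are still in the dish, and the scoop is back flat on the charcoal tray (about 22 s on the robot's clock, no verdict returned).

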